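Clamp a padlock body in the re-pinning slide and run the carriage

ROBOT

A 7-joint arm with a two-finger parallel gripper is mounted at the origin on the work surface. World frame = base frame: x ahead of the robot, y to its left, z up, the work surface at z = 0. Lengths are in m, angles in degrees, forces in N, time in s.
With the tool pointing down it reaches from about 0.425 to 0.875 m from the base axis. Payload 4.7 kg.
Tool frame: the origin (TCP) lies midway between the tips of the shut fingers; the grasp point (between the pads) lies 19 mm behind it (env.grip_depth is the distance from the TCP to the grasp point, in m); z points along the fingers, y is the line along which they close (so a half turn about z gives the same grasp; the last joint's range is limited). The gripper opens to 87 mm and grips with 3 to 60 N. Pads are 19 mm wide; open, the fingers measure 117 mm over their backs; the gripper's body (75 mm by 190 mm) begins 51 mm behind the grasp point.
Start: joints at [-66.801, 18.392, -4.016, 83.108, 1.295, 78.541, -3.26], TCP at [0.248, 0.601, 0.223] pointing down, gripper open.
Joint ranges: [-163.93, 163.93], [-17.29, 119.83], [-79.2, 71.16], [3.27, 140.29], [-89.18, 269.18], [5.43, 117.66], [-154.24, 154.24]. Speed limits (degrees/s): [147.25, 147.25, 180, 180, 180, 180, 180].

INTERFACE

Orientations are given as [roll, pitch, yaw] about the fixed x, y, z axes, in that order (R = Rz(yaw) Ry(pitch) Rx(roll)).
In Python, from cell import get_obs, optics, env, nets gives the robot as it stands.
- The arm moves only by the shell command python3 -m creep 'ROWS' [FORCE]. ROWS is JSON, a list of rows, each an object of numbers: "wx", "wy", "wz": the turn, a rotation vector about the tool's x, y, z in degrees; "tx", "ty", "tz": the shift along the tool's x, y, z in mm; "gripper": the opening, from -1 (shut) to 1 (fully open). A call has 1 to 5 rows; each row is the pose to reach, as a shift and turn from the pose commanded when the call began, along the tool's axes at that moment; what a row does not reach only later rows make up. A row lasts 1/12 s, in which the tool goes at most 41.7 mm and 7.16 degrees, less where a joint would pass 70% of its speed; a pose out of reach is approached as far as the arm can. A call with a gripper value outside its range is refused whole. The fingers move at their own pace and stop on an object; FORCE is the grip in N (left out, the last holds). Time passes only in rows, so rows that repeat a pose let the fingers close. It gives the time, the measured TCP pose, the force, the opening and the grip force at its end, in the units of the state.
- get_obs(): the state, without advancing time (a new reading comes with each control period).
- optics.read_camera(name): name is "side" or "top" or "wrist"; returns (picture, depth): 384x512x3 uint8, red, green, blue; 384x512 float32, m along the optical axis (not along the pixel's ray), 0 where there is no reading.
- optics.camera_info(name): a dict with "fovy" (degrees; the focal length in pixels is half the picture's height over the tangent of half this angle, whatever the lens; pixels are square), "cx", "cy" (the principal point, pixels), "R" (3x3) and "t" (3): a world point X has camera coordinates R X + t; the wrist camera has in their place "tool_from_camera" (4x4, takes a point from camera to tool coordinates, whose origin is the TCP and whose axes are the flange's). Camera axes: x right, y down, z forward; pixel columns grow to the right and rows downward; lengths in m; the calibration is good to about 2 mm. A picture is of the moment at which its call begins: read the wrist's pose just before it. camera_info takes no time and is no camera call.
- env.sign_off(): hands the job in; it is judged then, once.
Trained networks look in the newest picture that a camera, given by its name, has taken for a name from the list of things; names that differ only in an ending like _2 or _b are one class to them, and where a whole thing is asked for, a point or a joint stands for the part that bears it (a point fixed in the world has none). Each returns a list of dicts, best first, with "confidence" (0 to 1); they miss things now and then, are a little off and sometimes report something else, mostly with a low value. They report only what shows in the picture. A call takes as long as a camera call. They do not tell look-alikes from the thing itself.
- nets.look_for(query, camera): "point" ([x, y, z] in m, in world coordinates, good to about 4 mm: the middle of the surface that is visible of it).
- nets.place_of(query, camera): "point" ([x, y, z] in m, in world coordinates, good to about 4 mm: a listed point, or the origin of a listed thing).
The state is a dict: "time_s": time; "qpos": joint angles; "joint_velocities": joint speeds; "effort": joint torques, N m; "tool_pos": TCP position; "tool_rot": TCP orientation; "force": force on the tool from outside, world axes, zero at the start; "wrist_torque": the same for the moment, N m; "grip_width": finger opening in m; "grasp_force": force on a finger pad.
Only numpy, scipy, OpenCV 4.12 (cv2) and the standard library are available. Lean on these libraries where they do the work, as an engineer would, in place of code of your own. Each camera call takes 0.05 s, during which the arm holds its last target. There are 200 camera calls.

TASK

Take the bare padlock body out of its wooden rest and set it down on the bench, so that you can take it again by its two ends and lay it, keyway still up, centred in the channel of the slide's carriage. Swing the hinged cover over it and press it down until the catch snaps and holds it fully shut, then run the carriage all the way to its left stop and back all the way to its right stop (left and right as the robot sees them, looking out from its base), leave it there, and leave the other things on the bench where they are.

Things in the scene. Friction and masses are not known exactly. Their poses are not given: they have to be found in the camera images.
- padlock_body: Padlock body of stacked steel plates without shackle, a block 60 (its x) x 28 (its y) x 36 mm high (its z), about 0.4 kg, with a round brass keyway of 16 mm in its top; the same when turned half round about z. Origin: centre of its underside. It starts in the wooden rest, keyway up, its x along the rest's x.
- rest: Fixed light-wood rest: floor 100 (x) x 36 (y) x 6 mm thick, with an end block 16 mm thick and 36 mm wide at each x end, rising to 44 mm over the bench, only 4 mm from the ends of the padlock body (68 mm between the blocks). Open along both y sides, so there the padlock body can be taken only across its 28 mm width. Origin: centre of the underside, on the bench.
- slide: Fixed slide: grey base 100 (x) x 220 (y) mm, steel rail along its y (top 26 mm over the bench), a 32 mm high stop at each end. Origin: centre of the underside, on the bench; y points to the robot's left (yaw within 0.3 rad), -x towards the robot. Its carriage plate, x from -85 to +32 mm, 44 mm wide (y), top 45 mm over the bench, carries channel, cover, catch and handle.
- carriage (a joint): Place of the carriage along the rail, m, growing to the robot's left (slide +y): -0.045 is the right stop, +0.045 the left stop, 0 the middle. It starts between -0.02 and 0.02, stays where it is left and slides against about 3 N of friction.
- channel (a point): Centre of the channel floor on the carriage, 45 mm over the bench; axes as the slide's. The channel runs along y, open at both ends: two cheeks 34 mm apart, 40 mm long, 42 mm high, 6 mm higher than a seated padlock body, so no fingers fit beside its 28 mm width. Laid with its x along this y and centred, its ends stand out 8 mm past the plate, free beneath down to the rail (19 mm).
- cover (a joint): Angle of the hinged steel cover, rad: 0 fully shut, growing as it opens up and away from the robot; 1.57 upright, limit 2.6. Starts at 2.3 to 2.55. Hinge friction (under 1 N at the tip) keeps it where it is left. At 0.16 its nose meets the catch, a sprung roller; 10 to 15 N on the thumb pad snaps it under and it stays at 0. It shuts only over a padlock body lying on the channel floor or an empty channel.
- cover_hinge (a point): Middle of the cover's hinge axis (along slide y), 27 mm to slide +x of the channel's centre line and 91 mm over the bench; moves with the carriage. From it the cover plate, 36 mm wide (y) and 6 mm thick, reaches 61 mm to its nose. Pushed from behind (from slide +x towards the robot) with shut fingers with their tips some 15 to 35 mm above the hinge axis, it swings up and over.
- thumb_pad (a point): Middle of the face of the black thumb pad (18 x 26 mm, standing 10 mm proud of the cover's outer face), 43 mm from the hinge axis and 13 mm above the plate's middle; moves with the cover. With the cover shut it faces up, 104 mm over the bench. The catch's ears beside the nose reach 101 mm.
- handle (a point): On the axis of the carriage's upright steel handle post, 18 mm in diameter, standing on the plate 70 mm to slide -x of the channel centre, from 45 to 100 mm over the bench; this point is 80 mm over the bench. Grip it across y from above to slide the carriage.
- brass_padlock: Bystander: brass padlock 40 mm wide with shackle, lying flat, 16 mm thick. Origin: centre of the underside of its case.
- steel_padlock: Bystander: steel padlock 50 mm wide with shackle, lying flat, 20 mm thick. Origin: centre of the underside of its case.
- screwdriver: Bystander: screwdriver 170 mm long, lying along its x. Origin: underside.
- brush: Bystander: brush lying along its x. Origin: underside.
- pin_jar: Bystander: small standing glass jar, 44 mm in diameter, 55 mm high. Origin: centre of its underside.
- stock_box: Bystander: closed cardboard box 70 x 50 x 35 mm. Origin: centre of its underside.
- key_blank: Bystander: brass key blank lying flat, 52 mm long, 4 mm thick. Origin: underside of its round head.
There are look-alikes about, which are no part of the job. Leave any purple or turquoise look-alike of the padlock_body alone.

How it is judged (in metres and radians):
On the way, in this order (a step that is already met when the one before it is completed fails the run):
1. the padlock body has been set down on the bench, out of its rest and let go (height (world z) of padlock_body below 0.004 m and angle between padlock_body's own z axis and vertical below 0.1 rad and contact force between padlock_body and rest below 0.05 N and contact force between the fingers and padlock_body below 0.05 N and linear speed of padlock_body below 0.02 m/s), for 0.1 s.
2. the padlock body lies in the channel and the cover is snapped shut over it (x of padlock_body in the frame of channel between -0.006 and 0.006 m and y of padlock_body in the frame of channel between -0.01 and 0.01 m and z of padlock_body in the frame of channel between -0.003 and 0.004 m and angle between the x axis of padlock_body and the y axis of channel, either way round below 0.2 rad and value of joint cover below 0.05 rad), for 0.2 s.
3. the carriage has reached its left stop, the cover still shut (value of joint cover below 0.05 rad and value of joint carriage above 0.041 m), for 0.05 s.
4. the carriage is back at its right stop (value of joint cover below 0.05 rad and value of joint carriage below -0.041 m), for 0.05 s.
At the end, for the whole second after the job is handed in: The padlock body lies at rest on the channel floor, keyway up, lengthwise (within 11 degrees) and centred within 10 mm; the cover is snapped fully shut over it (within 0.05 rad); the carriage stands at its right stop, within 4 mm (all of step 4 and x of padlock_body in the frame of channel between -0.006 and 0.006 m and y of padlock_body in the frame of channel between -0.01 and 0.01 m and z of padlock_body in the frame of channel between -0.003 and 0.004 m and angle between the x axis of padlock_body and the y axis of channel, either way round below 0.2 rad and velocity of joint carriage between -0.01 and 0.01 m/s and linear speed of padlock_body below 0.02 m/s); the robot touches nothing.
It fails at once if another thing on the bench is shifted more than 30 mm (distance of any of brass_padlock, steel_padlock, screwdriver, brush, pin_jar, stock_box, key_blank from where it was at the start of the episode above 0.03 m).
It also fails if it takes over 72 s, if anything falls off the work surface, if the arm or the gripper's body presses on something with over 40 N, if the wrist force passes 120 N, or if a joint passes its speed limit or range.

## Working session

There is one attempt and no reset: what is moved stays moved. The work goes in short steps, Python scripts to look and compute and a shell command to move; the robot and the scene stay as the last step left them, time stands still between calls to the robot, and variables do not carry over. Pictures are saved under pics/ and viewed, at most 10 in all, crops included, and the job is handed in when it is done.

```bash
ls; mkdir -p pics; cat > h.py <<'E'
import numpy as np, cv2
from cell import get_obs, optics, env, nets
from scipy.spatial.transform import Rotation as Ro
def pose():
    o=get_obs(); return Ro.from_euler('xyz',o['tool_rot'],degrees=True).as_matrix(), np.array(o['tool_pos'])
def snap(n,f=None):
    Rt,p=pose(); im,d=optics.read_camera(n); c=optics.camera_info(n)
    fl=192/np.tan(np.radians(c['fovy'])/2)
    v,u=np.mgrid[:384,:512]
    P=np.stack([(u-c['cx'])/fl*d,(v-c['cy'])/fl*d,d],-1)
    if n=='wrist':
        T=np.array(c['tool_from_camera']); W=(P@T[:3,:3].T+T[:3,3])@Rt.T+p
    else: W=(P-np.array(c['t']))@np.array(c['R'])
    W[d==0]=np.nan
    if f: cv2.imwrite('pics/'+f,im[...,::-1])
    return im,W
def delta(target,rpy=None):
    """shift in tool axes mm and rotvec in tool axes deg"""
    Rt,p=pose(); s=Rt.T@(np.array(target)-p)*1000
    w=None if rpy is None else Ro.from_matrix(Rt.T@Ro.from_euler('xyz',rpy,degrees=True).as_matrix()).as_rotvec(degrees=True)
    return s.round(1),w if w is None else w.round(1)
E
python3 - <<'E'
from h import *
o=get_obs(); print(o['time_s'],o['tool_pos'],o['tool_rot'],o['grip_width'])
a,W=snap('top','top.png')
for q in ['padlock_body','rest','slide','channel','cover_hinge','handle','thumb_pad','brass_padlock','steel_padlock','screwdriver','brush','pin_jar','stock_box','key_blank']:
    print(q,[(np.round(r['point'],3).tolist(),round(r['confidence'],2)) for r in nets.place_of(q,'top')][:4])
b,W2=snap('side','side.png')
cv2.imwrite('pics/both.png',cv2.resize(np.hstack([a,b])[...,::-1],(800,300)))
np.save('W.npy',W);np.save('W2.npy',W2)
E
```

```text
pics
0.0 [0.24743612 0.60045684 0.22145825] [-1.79889471e+02  5.08990301e-03  1.57610453e+02] 0.08717835833159676
padlock_body [([0.687, -0.263, 0.004], 0.78), ([0.556, -0.21, 0.003], 0.73), ([0.604, -0.108, -0.005], 0.71), ([0.52, 0.201, 0.047], 0.23)]
rest [([0.56, -0.217, -0.003], 0.76), ([0.451, 0.219, 0.081], 0.36)]
slide [([0.518, 0.2, -0.001], 0.55)]
channel [([0.526, 0.201, 0.048], 0.64), ([0.521, 0.199, -0.003], 0.24)]
cover_hinge [([0.546, 0.193, 0.091], 0.72)]
handle [([0.449, 0.218, 0.081], 0.73)]
thumb_pad [([0.587, 0.188, 0.111], 0.71)]
brass_padlock [([0.632, -0.37, 0.003], 0.77), ([0.521, 0.2, 0.045], 0.21)]
steel_padlock [([0.712, -0.066, 0.003], 0.68)]
screwdriver [([0.358, -0.17, 0.0], 0.63)]
brush [([0.37, 0.266, -0.001], 0.91)]
pin_jar [([0.721, -0.163, 0.0], 0.65)]
stock_box [([0.374, -0.361, 0.002], 0.92), ([0.358, -0.173, -0.004], 0.7)]
key_blank [([0.558, -0.212, 0.006], 0.22)]
```

View pics/top.png

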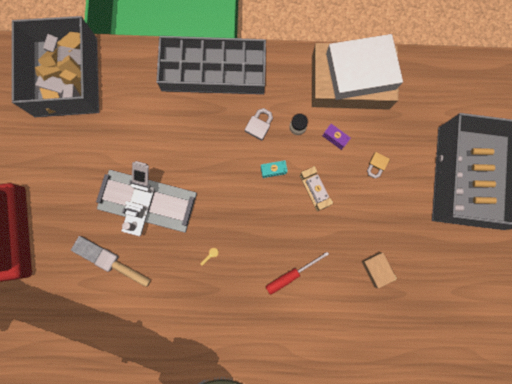

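View pics/side.png

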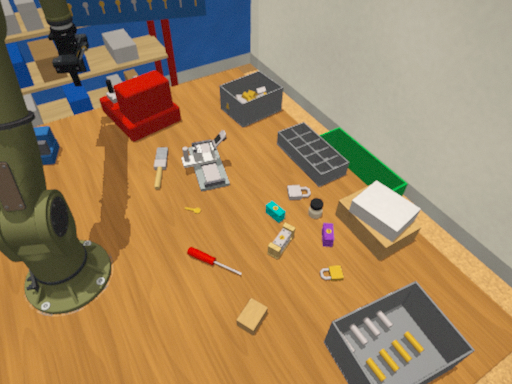

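The top view shows three candidates: turquoise at (274,169), purple at (337,136) and grey steel with a brass keyway in the light-wood rest at (317,189). The description fits the one in the rest. The slide is at (147,200), with its handle at (131,226) and its open cover at (141,174).

```bash
python3 - <<'E'
from h import *
W=np.load('W.npy'); im=cv2.imread('pics/top.png')
cv2.imwrite('pics/crop.png',np.hstack([cv2.resize(im[150:230,277:357],(400,400),interpolation=2),cv2.resize(im[150:250,90:190+20][:, :100],(400,400),interpolation=2)]))
def rect(c,r,z0,z1):
    m=(np.hypot(W[...,0]-c[0],W[...,1]-c[1])<r)&(W[...,2]>z0)&(W[...,2]<z1)
    q=W[m]; (cx,cy),(w,h),a=cv2.minAreaRect((q[:,:2]*1000).astype(np.float32)); print(len(q),round(cx,1),round(cy,1),round(w,1),round(h,1),round(a,1),np.median(q[:,2]).round(4))
rect((.558,-.213),.075,.03,.06)
rect((.52,.2),.14,.012,.03)
rect((.52,.2),.14,.005,.036)
E
```

```text
534 559.7 -210.2 99.8 36.2 26.2 0.043
2475 521.9 196.0 221.2 100.0 76.7 0.0231
3061 521.8 197.5 267.3 256.1 86.4 0.0231
```

View pics/crop.png

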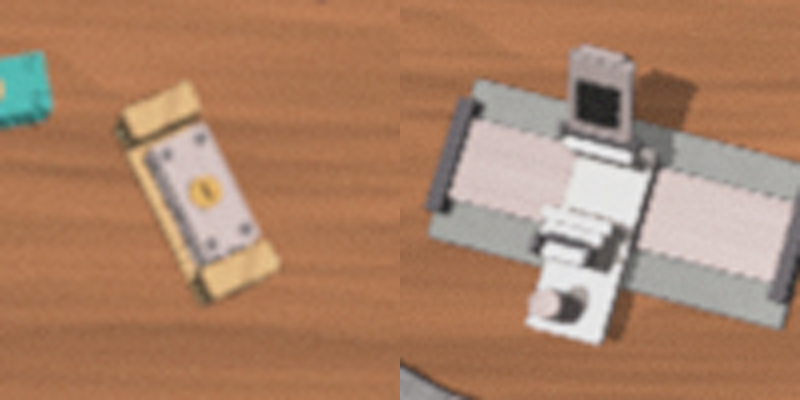

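The crop confirms the choice: a steel body with a brass keyway at crop pixel (205,192), between the two wooden end blocks. The slide is as described, with its cover open away from the robot.

```bash
cat >> h.py <<'E'
from scipy.spatial.transform import Slerp
def plan(target,yaw,roll=180,pitch=0,start=None,smax=190,amax=33):
    R0,p0=start or pose(); R1=Ro.from_euler('xyz',[roll,pitch,yaw],degrees=True).as_matrix(); p1=np.array(target)
    w=Ro.from_matrix(R0.T@R1).as_rotvec(degrees=True)
    n=max(1,int(np.ceil(max(np.linalg.norm(p1-p0)*1000/smax,np.linalg.norm(w)/amax))))
    R=R0;p=p0
    for i in range(1,n+1):
        Rn=R0@Ro.from_rotvec(w*i/n,degrees=True).as_matrix(); pn=p0+(p1-p0)*i/n
        s=R.T@(pn-p)*1000; ww=Ro.from_matrix(R.T@Rn).as_rotvec(degrees=True)
        print('t',s.round(1),'w',ww.round(1)); R,p=Rn,pn
    return R,p
E
python3 - <<'E'
from h import *
s=plan((.5597,-.2102,.2),26.2)
E
```

```text
t [-119.5 -126.2    4.5] w [ 0.  -0.  26.3]
t [-163.1  -60.3    4.5] w [ 0.  -0.  26.3]
t [-172.9   18.2    4.5] w [ 0.  -0.  26.3]
t [-147.    92.8    4.5] w [ 0.  -0.  26.3]
t [-90.7 148.3   4.5] w [ 0.  -0.  26.3]
```

```bash

python3 -m creep '[{"tx":-120,"ty":-126,"tz":0,"wz":26,"gripper":0.5},{"tx":-120,"ty":-126,"tz":0,"wz":26,"gripper":0.5},{"tx":-120,"ty":-126,"tz":0,"wz":26,"gripper":0.5},{"tx":-120,"ty":-126,"tz":0,"wz":26,"gripper":0.5},{"tx":-120,"ty":-126,"tz":0,"wz":26,"gripper":0.5}]'
python3 -m creep '[{"tx":-163,"ty":-60,"wz":26,"gripper":0.5},{"tx":-163,"ty":-60,"wz":26,"gripper":0.5},{"tx":-163,"ty":-60,"wz":26,"gripper":0.5},{"tx":-163,"ty":-60,"wz":26,"gripper":0.5},{"tx":-163,"ty":-60,"wz":26,"gripper":0.5}]'
python3 -m creep '[{"tx":-173,"ty":18,"wz":26,"gripper":0.5},{"tx":-173,"ty":18,"wz":26,"gripper":0.5},{"tx":-173,"ty":18,"wz":26,"gripper":0.5},{"tx":-173,"ty":18,"wz":26,"gripper":0.5},{"tx":-173,"ty":18,"wz":26,"gripper":0.5}]'
python3 -c "
from h import *
plan((.5597,-.2102,.2),26.2)"
```

```text
t [-119.5 -126.2    4.5] w [ 0.  -0.  26.3]
t [-163.1  -60.3    4.5] w [ 0.  -0.  26.3]
t [-172.9   18.2    4.5] w [ 0.  -0.  26.3]
t [-147.    92.8    4.5] w [ 0.  -0.  26.3]
t [-90.7 148.3   4.5] w [ 0.  -0.  26.3]validation failed for argument at $[0]...
validation failed for argument at $[0]...
validation failed for argument at $[0]...
```

```bash

python3 -m creep '[{"wx":0,"wy":0,"wz":26,"tx":-120,"ty":-126,"tz":0,"gripper":0.5},{"wx":0,"wy":0,"wz":26,"tx":-120,"ty":-126,"tz":0,"gripper":0.5},{"wx":0,"wy":0,"wz":26,"tx":-120,"ty":-126,"tz":0,"gripper":0.5},{"wx":0,"wy":0,"wz":26,"tx":-120,"ty":-126,"tz":0,"gripper":0.5},{"wx":0,"wy":0,"wz":26,"tx":-120,"ty":-126,"tz":0,"gripper":0.5}]'
```

```text
time_s: 1.22
tool_pos: [0.3153, 0.4316, 0.223]
tool_rot: [-180.0, 0.2, 130.9]
force: [0.6, -0.7, 0.3]
grip_width: 0.0672
grasp_force: 0.0
```

```bash

python3 -m creep '[{"wx":0,"wy":0,"wz":26,"tx":-163,"ty":-60,"tz":0,"gripper":0.5},{"wx":0,"wy":0,"wz":26,"tx":-163,"ty":-60,"tz":0,"gripper":0.5},{"wx":0,"wy":0,"wz":26,"tx":-163,"ty":-60,"tz":0,"gripper":0.5},{"wx":0,"wy":0,"wz":26,"tx":-163,"ty":-60,"tz":0,"gripper":0.5},{"wx":0,"wy":0,"wz":26,"tx":-163,"ty":-60,"tz":0,"gripper":0.5}]'
python3 -m creep '[{"wx":0,"wy":0,"wz":26,"tx":-173,"ty":18,"tz":0,"gripper":0.5},{"wx":0,"wy":0,"wz":26,"tx":-173,"ty":18,"tz":0,"gripper":0.5},{"wx":0,"wy":0,"wz":26,"tx":-173,"ty":18,"tz":0,"gripper":0.5},{"wx":0,"wy":0,"wz":26,"tx":-173,"ty":18,"tz":0,"gripper":0.5},{"wx":0,"wy":0,"wz":26,"tx":-173,"ty":18,"tz":0,"gripper":0.5}]'
python3 -c "
from h import *
plan((.5597,-.2102,.2),26.2)"
```

```text
time_s: 1.63
tool_pos: [0.3774, 0.2699, 0.2231]
tool_rot: [179.9, 0.1, 104.9]
force: [1.7, -1.2, -0.3]
grip_width: 0.0651
grasp_force: 0.0
time_s: 2.05
tool_pos: [0.4404, 0.1079, 0.2233]
tool_rot: [179.8, 0.1, 78.9]
force: [-0.3, 0.3, -0.5]
grip_width: 0.0652
grasp_force: 0.0
t [-144.6   89.1   12.1] w [ 0.1 -0.  26.4]
t [-90.  144.1  11.9] w [ 0.1 -0.  26.4]
```

```bash

python3 -m creep '[{"wx":0,"wy":0,"wz":26.4,"tx":-145,"ty":89,"tz":12,"gripper":0.5},{"wx":0,"wy":0,"wz":26.4,"tx":-145,"ty":89,"tz":12,"gripper":0.5},{"wx":0,"wy":0,"wz":26.4,"tx":-145,"ty":89,"tz":12,"gripper":0.5},{"wx":0,"wy":0,"wz":26.4,"tx":-145,"ty":89,"tz":12,"gripper":0.5},{"wx":0,"wy":0,"wz":26.4,"tx":-145,"ty":89,"tz":12,"gripper":0.5}]'
python3 -m creep '[{"wx":0,"wy":0,"wz":26.4,"tx":-90,"ty":144,"tz":12,"gripper":0.5},{"wx":0,"wy":0,"wz":26.4,"tx":-90,"ty":144,"tz":12,"gripper":0.5},{"wx":0,"wy":0,"wz":26.4,"tx":-90,"ty":144,"tz":12,"gripper":0.5},{"wx":0,"wy":0,"wz":26.4,"tx":-90,"ty":144,"tz":12,"gripper":0.5},{"wx":0,"wy":0,"wz":26.4,"tx":-90,"ty":144,"tz":12,"gripper":0.5}]'
python3 -c "
from h import *
a,W=snap('wrist','w1.png')
m=(W[...,2]>.036)&(W[...,2]<.05)&(np.hypot(W[...,0]-.56,W[...,1]+.21)<.075)
q=W[m];print(cv2.minAreaRect((q[:,:2]*1000).astype(np.float32)),len(q),np.median(q[:,2]))
print(np.array(optics.camera_info('wrist')['tool_from_camera']).round(3))
plan((.5597,-.2102,.08),26.2)"
```

```text
time_s: 2.47
tool_pos: [0.5006, -0.0519, 0.2109]
tool_rot: [179.8, 0.1, 52.5]
force: [-0.1, -0.5, -0.6]
grip_width: 0.0652
grasp_force: 0.0
time_s: 2.88
tool_pos: [0.5608, -0.2099, 0.1977]
tool_rot: [179.7, 0.2, 26.2]
force: [-1.6, -0.3, 0.3]
grip_width: 0.0656
grasp_force: 0.0
((558.5791015625, -212.08934020996094), (100.1801528930664, 36.039154052734375), 26.71100425720215) 3127 0.04201573656214411
[[ 0.002 -0.967 -0.255  0.069]
 [ 1.     0.002  0.     0.001]
 [-0.    -0.255  0.967 -0.162]
 [ 0.     0.     0.     1.   ]]
t [ -1.6   2.3 117.7] w [0.2 0.2 0.3]
```

View pics/w1.png

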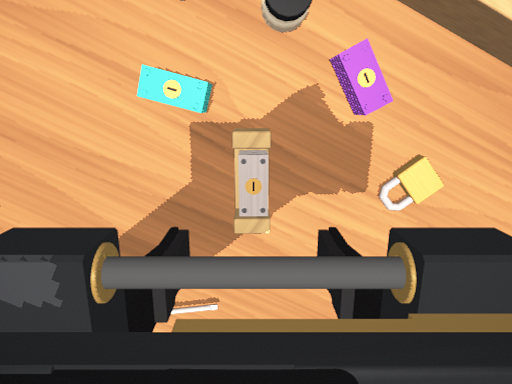

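The wrist view confirms the steel body in the rest at (253,187), with turquoise at (173,88) and purple at (365,77) clear. I'll descend and grip it across its width.

```bash

python3 -m creep '[{"wx":0,"wy":0,"wz":-0.3,"tx":-2.5,"ty":0.5,"tz":138,"gripper":0.5},{"wx":0,"wy":0,"wz":-0.3,"tx":-2.5,"ty":0.5,"tz":138,"gripper":0.5},{"wx":0,"wy":0,"wz":-0.3,"tx":-2.5,"ty":0.5,"tz":138,"gripper":0.5},{"wx":0,"wy":0,"wz":-0.3,"tx":-2.5,"ty":0.5,"tz":138,"gripper":0.5},{"wx":0,"wy":0,"wz":-0.3,"tx":-2.5,"ty":0.5,"tz":138,"gripper":0.5}]'
python3 -m creep '[{"wx":0,"wy":0,"wz":0,"tx":0,"ty":0,"tz":16,"gripper":0.5},{"wx":0,"wy":0,"wz":0,"tx":0,"ty":0,"tz":32,"gripper":0.5},{"wx":0,"wy":0,"wz":0,"tx":0,"ty":0,"tz":46,"gripper":0.5},{"wx":0,"wy":0,"wz":0,"tx":0,"ty":0,"tz":46,"gripper":0.5}]'
python3 -m creep '[{"wx":0,"wy":0,"wz":0,"tx":0,"ty":0,"tz":0,"gripper":-0.5},{"wx":0,"wy":0,"wz":0,"tx":0,"ty":0,"tz":0,"gripper":-0.5},{"wx":0,"wy":0,"wz":0,"tx":0,"ty":0,"tz":0,"gripper":-0.5},{"wx":0,"wy":0,"wz":0,"tx":0,"ty":0,"tz":0,"gripper":-0.5},{"wx":0,"wy":0,"wz":0,"tx":0,"ty":0,"tz":0,"gripper":-0.5}]' 35
```

```text
time_s: 3.35
tool_pos: [0.5559, -0.2004, 0.0571]
tool_rot: [-179.7, 0.3, 27.3]
force: [-0.1, 0.5, 1.1]
grip_width: 0.065
grasp_force: 0.0
time_s: 3.68
tool_pos: [0.5586, -0.202, 0.0141]
tool_rot: [-179.9, 0.0, 27.2]
force: [-0.8, 1.1, -1.1]
grip_width: 0.0653
grasp_force: 0.0
time_s: 4.1
tool_pos: [0.5595, -0.2037, 0.0155]
tool_rot: [179.9, -0.1, 27.1]
force: [0.8, -1.8, 0.8]
grip_width: 0.0395
grasp_force: 0.9
```

```bash

python3 -m creep '[{"wx":0,"wy":0,"wz":0,"tx":0,"ty":3,"tz":0,"gripper":-0.5},{"wx":0,"wy":0,"wz":0,"tx":0,"ty":6,"tz":0,"gripper":-0.5},{"wx":0,"wy":0,"wz":0,"tx":0,"ty":6,"tz":0,"gripper":-0.5},{"wx":0,"wy":0,"wz":0,"tx":0,"ty":6,"tz":0,"gripper":-0.5},{"wx":0,"wy":0,"wz":0,"tx":0,"ty":6,"tz":0,"gripper":-0.5}]' 35
python3 -c "
from h import *
print(get_obs()['grip_width'],get_obs()['grasp_force'],pose()[1])
plan((.559,-.209,.11),26.5)
"
```

```text
time_s: 4.52
tool_pos: [0.562, -0.2089, 0.0151]
tool_rot: [180.0, -0.1, 27.1]
force: [1.0, 0.1, 5.3]
grip_width: 0.0276
grasp_force: 35.0
0.027641211293941623 34.99791478738189 [ 0.56200431 -0.2089047   0.01511645]
t [ -2.6  -1.2 -94.9] w [ 0.  -0.1  0.6]
```

```bash

python3 -m creep '[{"wx":0,"wy":0,"wz":0,"tx":0,"ty":0,"tz":-20,"gripper":-0.5},{"wx":0,"wy":0,"wz":0,"tx":0,"ty":0,"tz":-45,"gripper":-0.5},{"wx":0,"wy":0,"wz":0,"tx":0,"ty":0,"tz":-70,"gripper":-0.5},{"wx":0,"wy":0,"wz":0,"tx":0,"ty":0,"tz":-95,"gripper":-0.5},{"wx":0,"wy":0,"wz":0,"tx":0,"ty":0,"tz":-95,"gripper":-0.5}]'
python3 -c "
from h import *
print(get_obs()['grip_width'],get_obs()['grasp_force'],pose()[1])
plan((.53,.0,.1),76.7)
"
```

```text
time_s: 4.93
tool_pos: [0.5635, -0.2097, 0.1134]
tool_rot: [179.8, -0.3, 27.1]
force: [2.3, -0.3, -2.5]
grip_width: 0.0275
grasp_force: 35.0
0.027471002678730722 34.997917832806706 [ 0.56353664 -0.20971769  0.11339856]
t [  32.8 -101.     6.5] w [  0.2  -0.1 -24.8]
t [ 72.2 -77.9   6.6] w [  0.2  -0.1 -24.8]
```

```bash

python3 -m creep '[{"wx":0,"wy":0,"wz":-25,"tx":33,"ty":-101,"tz":6,"gripper":-0.5},{"wx":0,"wy":0,"wz":-25,"tx":33,"ty":-101,"tz":6,"gripper":-0.5},{"wx":0,"wy":0,"wz":-25,"tx":33,"ty":-101,"tz":6,"gripper":-0.5},{"wx":0,"wy":0,"wz":-25,"tx":33,"ty":-101,"tz":6,"gripper":-0.5},{"wx":0,"wy":0,"wz":-25,"tx":33,"ty":-101,"tz":6,"gripper":-0.5}]'
python3 -m creep '[{"wx":0,"wy":0,"wz":-25,"tx":72,"ty":-78,"tz":6,"gripper":-0.5},{"wx":0,"wy":0,"wz":-25,"tx":72,"ty":-78,"tz":6,"gripper":-0.5},{"wx":0,"wy":0,"wz":-25,"tx":72,"ty":-78,"tz":6,"gripper":-0.5},{"wx":0,"wy":0,"wz":-25,"tx":72,"ty":-78,"tz":6,"gripper":-0.5},{"wx":0,"wy":0,"wz":-25,"tx":72,"ty":-78,"tz":6,"gripper":-0.5}]'
python3 -c "
from h import *
a,W=snap('side'); cv2.imwrite('pics/s2.png',cv2.resize(a[120:300,160:400],(800,600))[...,::-1])
print(nets.place_of('padlock_body','side')[:4])
print(get_obs()['grip_width'],pose()[1])
plan((.53,.0,.012),76.7)
"
```

```text
time_s: 5.35
tool_pos: [0.5432, -0.1008, 0.1014]
tool_rot: [-179.8, 0.1, 52.4]
force: [-0.4, -1.8, -3.5]
grip_width: 0.0276
grasp_force: 35.0
time_s: 5.77
tool_pos: [0.5264, 0.0017, 0.0962]
tool_rot: [-179.9, 0.1, 77.2]
force: [1.1, -0.2, -3.0]
grip_width: 0.0277
grasp_force: 35.0
[{'point': [0.6917, -0.2623, -0.003], 'confidence': 0.71}, {'point': [0.5204, -0.0033, 0.0828], 'confidence': 0.57}, {'point': [0.6018, -0.1051, -0.0012], 'confidence': 0.54}, {'point': [0.7173, -0.1663, -0.0016], 'confidence': 0.45}]
0.027848951978685338 [ 0.52705189 -0.00096008  0.09679343]
t [ 1.7  2.7 84.8] w [-0.   0.1  0.1]
```

View pics/s2.png

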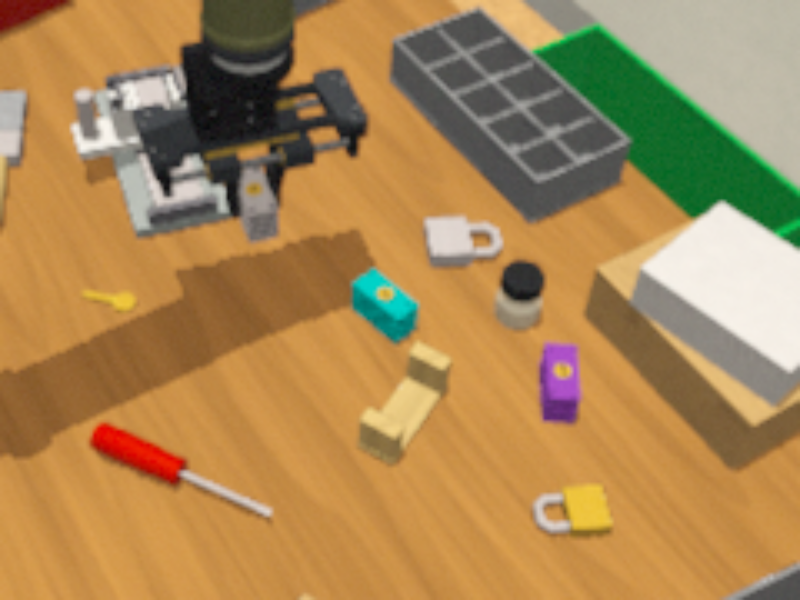

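The body is held at crop (258,205), keyway up, and the rest at (405,400) is empty. I'll lower it to the bench.

```bash

python3 -m creep '[{"wx":0,"wy":0,"wz":0,"tx":0,"ty":0,"tz":25,"gripper":-0.5},{"wx":0,"wy":0,"wz":0,"tx":0,"ty":0,"tz":50,"gripper":-0.5},{"wx":0,"wy":0,"wz":0,"tx":0,"ty":0,"tz":70,"gripper":-0.5},{"wx":0,"wy":0,"wz":0,"tx":0,"ty":0,"tz":78,"gripper":-0.5},{"wx":0,"wy":0,"wz":0,"tx":0,"ty":0,"tz":78,"gripper":-0.5}]'
python3 -m creep '[{"wx":0,"wy":0,"wz":0,"tx":0,"ty":0,"tz":2,"gripper":-0.5},{"wx":0,"wy":0,"wz":0,"tx":0,"ty":0,"tz":4,"gripper":-0.5},{"wx":0,"wy":0,"wz":0,"tx":0,"ty":0,"tz":6,"gripper":-0.5},{"wx":0,"wy":0,"wz":0,"tx":0,"ty":0,"tz":7,"gripper":-0.5},{"wx":0,"wy":0,"wz":0,"tx":0,"ty":0,"tz":7,"gripper":-0.5}]'
```

```text
time_s: 6.28
tool_pos: [0.5255, -0.001, 0.0174]
tool_rot: [-179.8, 0.2, 76.9]
force: [0.3, -1.0, -2.0]
grip_width: 0.0276
grasp_force: 35.0
time_s: 6.7
tool_pos: [0.5278, 0.0012, 0.013]
tool_rot: [180.0, -0.0, 77.1]
force: [-1.0, -0.7, -3.5]
grip_width: 0.0273
grasp_force: 35.0
```

```bash

python3 -m creep '[{"wx":0,"wy":0,"wz":0,"tx":0,"ty":0,"tz":1.5,"gripper":-0.5},{"wx":0,"wy":0,"wz":0,"tx":0,"ty":0,"tz":3,"gripper":-0.5},{"wx":0,"wy":0,"wz":0,"tx":0,"ty":0,"tz":3,"gripper":-0.5}]'
```

```text
time_s: 6.95
tool_pos: [0.5273, 0.0012, 0.0094]
tool_rot: [-180.0, -0.0, 77.1]
force: [0.0, 0.2, -3.1]
grip_width: 0.0277
grasp_force: 35.0
```

```bash

python3 -m creep '[{"wx":0,"wy":0,"wz":0,"tx":0,"ty":0,"tz":1,"gripper":-0.5},{"wx":0,"wy":0,"wz":0,"tx":0,"ty":0,"tz":2,"gripper":-0.5},{"wx":0,"wy":0,"wz":0,"tx":0,"ty":0,"tz":2,"gripper":-0.5}]'
```

```text
time_s: 7.2
tool_pos: [0.5274, 0.0012, 0.0091]
tool_rot: [-179.9, -0.0, 77.1]
force: [-4.3, -0.4, 11.0]
grip_width: 0.0277
grasp_force: 35.0
```

On the bench. Open, rise and turn.

```bash

python3 -m creep '[{"wx":0,"wy":0,"wz":0,"tx":0,"ty":0,"tz":0,"gripper":0.3},{"wx":0,"wy":0,"wz":0,"tx":0,"ty":0,"tz":0,"gripper":0.3},{"wx":0,"wy":0,"wz":0,"tx":0,"ty":0,"tz":0,"gripper":0.3},{"wx":0,"wy":0,"wz":0,"tx":0,"ty":0,"tz":0,"gripper":0.3},{"wx":0,"wy":0,"wz":0,"tx":0,"ty":0,"tz":0,"gripper":0.3}]'
python3 -m creep '[{"wx":0,"wy":0,"wz":0,"tx":0,"ty":0,"tz":-30,"gripper":0.3},{"wx":0,"wy":0,"wz":0,"tx":0,"ty":0,"tz":-70,"gripper":1},{"wx":0,"wy":0,"wz":0,"tx":0,"ty":0,"tz":-110,"gripper":1},{"wx":0,"wy":0,"wz":0,"tx":0,"ty":0,"tz":-150,"gripper":1},{"wx":0,"wy":0,"wz":0,"tx":0,"ty":0,"tz":-190,"gripper":1}]'
python3 -m creep '[{"wx":0,"wy":0,"wz":-30,"tx":0,"ty":0,"tz":0,"gripper":1},{"wx":0,"wy":0,"wz":-30,"tx":0,"ty":0,"tz":0,"gripper":1},{"wx":0,"wy":0,"wz":-30,"tx":0,"ty":0,"tz":0,"gripper":1},{"wx":0,"wy":0,"wz":-30,"tx":0,"ty":0,"tz":0,"gripper":1},{"wx":0,"wy":0,"wz":-30,"tx":0,"ty":0,"tz":0,"gripper":1}]'
python3 -m creep '[{"wx":0,"wy":0,"wz":-30,"tx":0,"ty":0,"tz":0,"gripper":1},{"wx":0,"wy":0,"wz":-30,"tx":0,"ty":0,"tz":0,"gripper":1},{"wx":0,"wy":0,"wz":-30,"tx":0,"ty":0,"tz":0,"gripper":1},{"wx":0,"wy":0,"wz":-30,"tx":0,"ty":0,"tz":0,"gripper":1},{"wx":0,"wy":0,"wz":-30,"tx":0,"ty":0,"tz":0,"gripper":1}]'
python3 -m creep '[{"wx":0,"wy":0,"wz":-30,"tx":0,"ty":0,"tz":0,"gripper":1},{"wx":0,"wy":0,"wz":-30,"tx":0,"ty":0,"tz":0,"gripper":1},{"wx":0,"wy":0,"wz":-30,"tx":0,"ty":0,"tz":0,"gripper":1},{"wx":0,"wy":0,"wz":-30,"tx":0,"ty":0,"tz":0,"gripper":1},{"wx":0,"wy":0,"wz":-30,"tx":0,"ty":0,"tz":0,"gripper":1}]'
python3 -c "
from h import *
a,W=snap('wrist','w2.png')
m=(W[...,2]>.03)&(W[...,2]<.042)&(np.hypot(W[...,0]-.527,W[...,1])<.06)
q=W[m];print(cv2.minAreaRect((q[:,:2]*1000).astype(np.float32)),len(q),np.median(q[:,2]))
a,W=snap('top')
m=(W[...,2]>.03)&(W[...,2]<.042)&(np.hypot(W[...,0]-.527,W[...,1])<.045)
q=W[m];print(len(q),len(q) and cv2.minAreaRect((q[:,:2]*1000).astype(np.float32)))
print(pose()[1], get_obs()['tool_rot'],get_obs()['qpos'])
"
```

```text
time_s: 7.62
tool_pos: [0.5276, 0.0011, 0.0076]
tool_rot: [180.0, -0.0, 77.1]
force: [0.2, 0.2, 1.1]
grip_width: 0.0523
grasp_force: 0.0
time_s: 8.03
tool_pos: [0.527, 0.0008, 0.1994]
tool_rot: [180.0, -0.0, 77.1]
force: [1.1, 0.3, -0.2]
grip_width: 0.0754
grasp_force: 0.0
time_s: 8.45
tool_pos: [0.5274, 0.001, 0.1976]
tool_rot: [180.0, -0.0, 107.3]
force: [-0.1, 0.0, 0.3]
grip_width: 0.0867
grasp_force: 0.0
time_s: 8.87
tool_pos: [0.5274, 0.001, 0.1974]
tool_rot: [-180.0, -0.0, 137.2]
force: [-0.1, 0.0, 0.2]
grip_width: 0.0868
grasp_force: 0.0
time_s: 9.28
tool_pos: [0.5274, 0.001, 0.1975]
tool_rot: [-180.0, -0.0, 167.1]
force: [0.6, -0.2, -0.6]
grip_width: 0.087
grasp_force: 0.0
((525.5239868164062, -5.392337799072266), (59.79174041748047, 28.03567123413086), 77.41806030273438) 1791 0.03544269265006883
5 ((510.73492431640625, -30.134347915649414), (4.911571502685547, 2.417903184890747), 1.7432141304016113)
[0.52739956 0.00106455 0.19749564] [ 1.79996633e+02 -1.33549636e-03  1.66818224e+02] [-27.8089629    4.06140469  26.11270587 103.39023269  -1.87207833
  72.97071783  75.61352328]
```

View pics/w2.png

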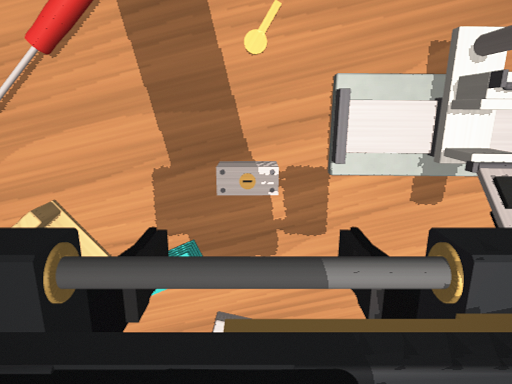

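The body stands flat on the bench, keyway up, at pixel (247,180). Next I'll grip it by its ends.

```bash
python3 -c "
from h import *
R,p=plan((.5255,-.0054,.06),167.3)"
```

```text
t [  0.4  -6.7 137.5] w [ 0.  -0.  -0.5]
```

```bash

python3 -m creep '[{"wx":0,"wy":0,"wz":-0.3,"tx":0.4,"ty":-6.7,"tz":40,"gripper":1},{"wx":0,"wy":0,"wz":-0.3,"tx":0.4,"ty":-6.7,"tz":80,"gripper":1},{"wx":0,"wy":0,"wz":-0.3,"tx":0.4,"ty":-6.7,"tz":120,"gripper":1},{"wx":0,"wy":0,"wz":-0.3,"tx":0.4,"ty":-6.7,"tz":137,"gripper":1},{"wx":0,"wy":0,"wz":-0.3,"tx":0.4,"ty":-6.7,"tz":137,"gripper":1}]'
python3 -c "
from h import *
plan((.5255,-.0054,.008),167.3)"
```

```text
time_s: 9.8
tool_pos: [0.5215, -0.0056, 0.056]
tool_rot: [-179.8, -0.5, 167.2]
force: [-0.3, 1.0, 0.1]
grip_width: 0.0867
grasp_force: 0.0
t [-4.3  1.2 48. ] w [-0.2 -0.5 -0.1]
```

```bash

python3 -m creep '[{"wx":0,"wy":0,"wz":0,"tx":0,"ty":0,"tz":15,"gripper":1},{"wx":0,"wy":0,"wz":0,"tx":0,"ty":0,"tz":30,"gripper":1},{"wx":0,"wy":0,"wz":0,"tx":0,"ty":0,"tz":45,"gripper":1},{"wx":0,"wy":0,"wz":0,"tx":0,"ty":0,"tz":45,"gripper":1},{"wx":0,"wy":0,"wz":0,"tx":0,"ty":0,"tz":45,"gripper":1}]'
python3 -c "
from h import *
plan((.5255,-.0054,.008),167.3)"
```

```text
time_s: 10.22
tool_pos: [0.5261, -0.0053, 0.0165]
tool_rot: [180.0, 0.0, 167.3]
force: [0.8, -1.2, 0.3]
grip_width: 0.0872
grasp_force: 0.0
t [ 0.6 -0.2  8.5] w [ 0.  0. -0.]
```

```bash

python3 -m creep '[{"wx":0,"wy":0,"wz":0,"tx":0.5,"ty":0,"tz":4,"gripper":1},{"wx":0,"wy":0,"wz":0,"tx":0.5,"ty":0,"tz":8,"gripper":1},{"wx":0,"wy":0,"wz":0,"tx":0.5,"ty":0,"tz":8,"gripper":0.1},{"wx":0,"wy":0,"wz":0,"tx":0.5,"ty":0,"tz":8,"gripper":0.1},{"wx":0,"wy":0,"wz":0,"tx":0.5,"ty":0,"tz":8,"gripper":0.1}]' 40
python3 -m creep '[{"wx":0,"wy":0,"wz":0,"tx":0,"ty":0,"tz":0,"gripper":0.1},{"wx":0,"wy":0,"wz":0,"tx":0,"ty":0,"tz":0,"gripper":0.1},{"wx":0,"wy":0,"wz":0,"tx":0,"ty":0,"tz":0,"gripper":0.1}]'
```

```text
time_s: 10.63
tool_pos: [0.5253, -0.0052, 0.0079]
tool_rot: [180.0, 0.0, 167.4]
force: [0.4, -0.1, -0.6]
grip_width: 0.0743
grasp_force: 0.0
time_s: 10.88
tool_pos: [0.5252, -0.0051, 0.0078]
tool_rot: [180.0, 0.0, 167.4]
force: [0.2, 0.0, 0.7]
grip_width: 0.0596
grasp_force: 40.0
```

```bash

python3 -m creep '[{"wx":0,"wy":0,"wz":0,"tx":0,"ty":0,"tz":-35,"gripper":0.1},{"wx":0,"wy":0,"wz":0,"tx":0,"ty":0,"tz":-70,"gripper":0.1},{"wx":0,"wy":0,"wz":0,"tx":0,"ty":0,"tz":-110,"gripper":0.1},{"wx":0,"wy":0,"wz":0,"tx":0,"ty":0,"tz":-150,"gripper":0.1},{"wx":0,"wy":0,"wz":0,"tx":0,"ty":0,"tz":-150,"gripper":0.1}]'
python3 - <<'E'
from h import *
print(get_obs()['grip_width'],pose()[1])
W0=np.load('W.npy');W1=np.load('W2.npy');W2=snap('top')[1];W3=snap('wrist')[1]
c=np.array([.522,.196]); yaw=np.radians(-13.3); E=np.array([[np.cos(yaw),np.sin(yaw)],[-np.sin(yaw),np.cos(yaw)]])
for W in (W0,W1,W2,W3):
    S=(W[...,:2]-c)@E.T; z=W[...,2]
    near=(abs(S[...,0])<.11)&(abs(S[...,1])<.13)
    def st(n,m):
        m=m&near
        if m.sum()>8:
            q=S[m]*1000; r=cv2.minAreaRect(q.astype(np.float32)); print(n,m.sum(),np.percentile(q,[3,97],axis=0).round(1).tolist(),np.round(r[0],1),np.round(r[1],1),round(r[2],1),np.median(z[m]).round(4))
    st('base',(z>.004)&(z<.024)); st('plate',(z>.040)&(z<.050)); st('plateChan',(z>.040)&(z<.050)&(abs(S[...,0])<.015)); st('cheek',(z>.082)&(z<.092)); st('handle',(z>.095)&(z<.105)&(S[...,0]<-.05))
    st('cover',(z>.105)&(S[...,0]>.03))
    print()
E
```

```text
time_s: 11.3
tool_pos: [0.5298, -0.0054, 0.1653]
tool_rot: [179.7, 0.7, 167.4]
force: [2.2, -0.1, -2.0]
grip_width: 0.0596
grasp_force: 40.0
0.05958543629252274 [ 0.52983022 -0.00543057  0.16534768]
base 1761 [[-73.7, -109.9], [79.2, 104.0]] [ 0.9 -0. ] [217.6 259.6] 0.1 0.0143
plate 564 [[-83.2, -16.0], [17.8, 26.2]] [-26.7   5.5] [116.9  45. ] 0.3 0.0453
plateChan 247 [[-14.2, -15.7], [13.9, 26.5]] [-0.1  5.9] [29.9 44.5] 0.2 0.0453
cheek 226 [[-64.1, -13.7], [23.1, 23.6]] [-22.5   7.2] [ 42.9 108.1] 86.6 0.0874
handle 54 [[-78.2, -1.5], [-63.1, 13.2]] [-70.9   5.2] [15.6 16. ] 16.1 0.1
cover 297 [[33.4, -11.5], [68.2, 21.8]] [51.3  5.6] [36.6 39.1] 89.8 0.1229

base 552 [[-50.3, -113.3], [47.0, 87.7]] [ -2.6 -10. ] [262.9 174. ] 79.0 0.0137
plate 224 [[-83.5, -19.9], [27.7, 22.8]] [-27.6   2.8] [ 51.9 116.5] 88.2 0.0444
plateChan 78 [[-13.3, -19.2], [13.6, 22.9]] [0.  3.1] [47.4 28.6] 88.9 0.044
cheek 94 [[-74.8, -18.2], [25.5, 22.2]] [-24.6   4.2] [ 44.8 109. ] 88.1 0.0863
handle 19 [[-78.7, -2.3], [-64.4, 10.3]] [-70.7   4.2] [16.2 13.2] 76.1 0.099
cover 109 [[33.0, -14.0], [66.8, 17.1]] [49.1  3.5] [36.9 37.6] 7.1 0.121

base 1276 [[-82.0, -68.5], [78.4, 106.5]] [-0.4 25.5] [220.2 203.9] 0.7 0.0144
plate 565 [[-83.1, -16.2], [19.3, 26.6]] [-27.    6.2] [ 46.1 116.3] 89.9 0.0454
plateChan 244 [[-13.9, -15.2], [13.9, 26.3]] [-0.   6.1] [29.6 45.2] 0.9 0.0454
cheek 231 [[-65.4, -13.9], [23.1, 23.9]] [-24.1   3.5] [105.9  43.9] 1.4 0.0872
handle 55 [[-78.2, -2.0], [-63.1, 12.9]] [-70.8   5. ] [15.4 15.7] 13.5 0.1
cover 299 [[33.2, -11.5], [68.3, 21.9]] [50.8  5.9] [38.7 36.6] 1.5 0.1225

base 7501 [[-50.2, -110.5], [46.4, 22.5]] [ -1.8 -32.3] [100.3 157.6] 0.1 0.0133
plate 3761 [[-82.5, -17.0], [27.0, 10.0]] [-28.5  -1.3] [116.7  33. ] 0.2 0.0442
plateChan 1482 [[-14.1, -16.7], [14.4, 11.7]] [ 0.2 -1.2] [30.  32.7] 0.8 0.0442
cheek 126 [[16.0, -18.2], [28.7, -13.7]] [ 21.8 -16.1] [ 4.3 14. ] 64.9 0.0866
```

```bash

python3 -c "
from h import *
plan((.5232,.2009,.165),166.7)"
```

```text
t [ 23.7 100.3  -3.1] w [0.  0.1 0.4]
t [ 24.3 100.1  -3.1] w [0.  0.1 0.4]
```

```bash

python3 -m creep '[{"wx":0,"wy":0,"wz":0.3,"tx":10,"ty":40,"tz":0,"gripper":0.1},{"wx":0,"wy":0,"wz":0.6,"tx":20,"ty":80,"tz":0,"gripper":0.1},{"wx":0,"wy":0,"wz":0.7,"tx":30,"ty":120,"tz":0,"gripper":0.1},{"wx":0,"wy":0,"wz":0.7,"tx":40,"ty":160,"tz":0,"gripper":0.1},{"wx":0,"wy":0,"wz":0.7,"tx":47,"ty":195,"tz":0,"gripper":0.1}]'
python3 -m creep '[{"wx":0,"wy":0,"wz":0,"tx":0,"ty":4,"tz":0,"gripper":0.1},{"wx":0,"wy":0,"wz":0,"tx":0,"ty":4,"tz":0,"gripper":0.1},{"wx":0,"wy":0,"wz":0,"tx":0,"ty":4,"tz":0,"gripper":0.1}]'
python3 - <<'E'
from h import *
plan((.5232,.2009,.11),166.7)
W3=snap('wrist','w3.png')[1]
c=np.array([.522,.196]); yaw=np.radians(-13.3); E=np.array([[np.cos(yaw),np.sin(yaw)],[-np.sin(yaw),np.cos(yaw)]])
W=W3
S=(W[...,:2]-c)@E.T; z=W[...,2]
for n,m in (('plate',(z>.040)&(z<.050)),('cheek',(z>.082)&(z<.092)),('handle',(z>.094)&(z<.105)&(S[...,0]<-.05)),('body',(z>.178)&(z<.205))):
    m=m&(abs(S[...,0])<.11)&(abs(S[...,1])<.13); q=S[m]*1000
    if len(q)>8: print(n,len(q),np.percentile(q,[2,98],axis=0).round(1).tolist(),np.median(z[m]))
E
```

```text
time_s: 11.82
tool_pos: [0.5189, 0.1978, 0.1544]
tool_rot: [-179.9, -0.3, 166.8]
force: [-0.4, 0.2, -3.3]
grip_width: 0.0596
grasp_force: 40.0
time_s: 12.07
tool_pos: [0.521, 0.1983, 0.1549]
tool_rot: [-179.8, -0.2, 166.8]
force: [0.2, -0.6, -3.0]
grip_width: 0.0598
grasp_force: 40.0
t [-1.7  3.2 44.8] w [-0.2 -0.2  0.1]
plate 4164 [[-85.6, -15.8], [15.4, 26.8]] 0.04434167716778308
cheek 1598 [[-46.6, -12.5], [-19.4, 23.9]] 0.08630617060063064
handle 651 [[-79.6, -2.6], [-64.1, 13.3]] 0.09921770683335576
body 5889 [[-14.6, -34.4], [13.3, 36.8]] 0.18261132617962847
```

View pics/w3.png

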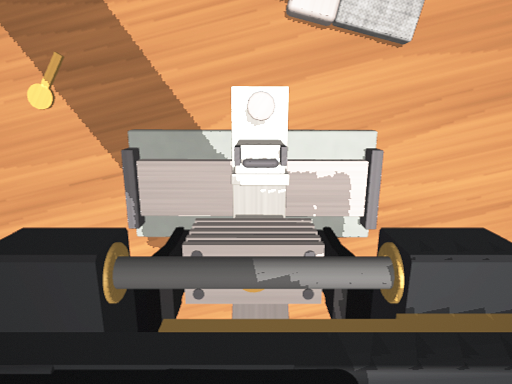

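The held body at (255,275) sits level over the carriage. The handle is at (261,105), with the near cheek and catch at (261,155). I need about +3.3 mm along tool y.

```bash

python3 -m creep '[{"wx":0,"wy":0,"wz":0,"tx":-0.7,"ty":3.3,"tz":0,"gripper":0.1},{"wx":0,"wy":0,"wz":0,"tx":-0.7,"ty":3.3,"tz":20,"gripper":0.1},{"wx":0,"wy":0,"wz":0,"tx":-0.7,"ty":3.3,"tz":40,"gripper":0.1},{"wx":0,"wy":0,"wz":0,"tx":-0.7,"ty":3.3,"tz":50,"gripper":0.1},{"wx":0,"wy":0,"wz":0,"tx":-0.7,"ty":3.3,"tz":50,"gripper":0.1}]'
python3 -m creep '[{"wx":0,"wy":0,"wz":0,"tx":0,"ty":0,"tz":0,"gripper":0.1},{"wx":0,"wy":0,"wz":0,"tx":0,"ty":0,"tz":0,"gripper":0.1}]'
python3 - <<'E'
from h import *
plan((.5230,.2012,.053),166.7)
W3=snap('wrist')[1]
c=np.array([.522,.196]); yaw=np.radians(-13.3); E=np.array([[np.cos(yaw),np.sin(yaw)],[-np.sin(yaw),np.cos(yaw)]])
W=W3
S=(W[...,:2]-c)@E.T; z=W[...,2]
print((pose()[1][:2]-c)@E.T)
for n,m in (('plate',(z>.040)&(z<.050)),('cheek',(z>.082)&(z<.092)&(S[...,0]<-.01)),('body',(z>.12)&(z<.15))):
    m=m&(abs(S[...,0])<.11)&(abs(S[...,1])<.13); q=S[m]*1000
    if len(q)>8: print(n,len(q),np.percentile(q,[2,98],axis=0).round(1).tolist(),np.median(z[m]))
E
```

```text
time_s: 12.53
tool_pos: [0.5222, 0.2003, 0.1047]
tool_rot: [-179.8, -0.2, 166.6]
force: [-0.5, -0.7, -3.1]
grip_width: 0.0596
grasp_force: 40.0
time_s: 12.7
tool_pos: [0.5249, 0.2021, 0.1086]
tool_rot: [179.9, 0.1, 166.7]
force: [0.6, 0.9, -2.6]
grip_width: 0.0597
grasp_force: 40.0
t [ 1.7 -1.4 55.6] w [ 0.1  0.1 -0. ]
[0.00149863 0.00686665]
plate 4707 [[-85.8, -15.8], [5.6, 26.7]] 0.04435022621022505
cheek 2468 [[-46.5, -12.3], [-19.2, 23.4]] 0.08632246311815012
body 6321 [[-12.0, -31.2], [16.0, 42.6]] 0.13581783557829413
```

```bash

python3 -m creep '[{"wx":0,"wy":0,"wz":0,"tx":1,"ty":-0.7,"tz":2,"gripper":0.1},{"wx":0,"wy":0,"wz":0,"tx":1,"ty":-0.7,"tz":2,"gripper":0.1},{"wx":0,"wy":0,"wz":0,"tx":1,"ty":-0.7,"tz":2,"gripper":0.1},{"wx":0,"wy":0,"wz":0,"tx":1,"ty":-0.7,"tz":2,"gripper":0.1},{"wx":0,"wy":0,"wz":0,"tx":1,"ty":-0.7,"tz":2,"gripper":0.1}]'
python3 - <<'E'
from h import *
plan((.5230,.2012,.053),166.7)
W3=snap('wrist')[1]
c=np.array([.522,.196]); yaw=np.radians(-13.3); E=np.array([[np.cos(yaw),np.sin(yaw)],[-np.sin(yaw),np.cos(yaw)]])
W=W3
S=(W[...,:2]-c)@E.T; z=W[...,2]
print((pose()[1][:2]-c)@E.T)
for n,m in (('plate',(z>.040)&(z<.050)),('cheek',(z>.082)&(z<.092)&(S[...,0]<-.01)),('body',(z>.12)&(z<.15))):
    m=m&(abs(S[...,0])<.11)&(abs(S[...,1])<.13); q=S[m]*1000
    if len(q)>8: print(n,len(q),np.percentile(q,[2,98],axis=0).round(1).tolist(),np.median(z[m]))
E
```

```text
time_s: 13.17
tool_pos: [0.523, 0.2019, 0.1058]
tool_rot: [180.0, 0.0, 166.7]
force: [0.5, 0.4, -3.2]
grip_width: 0.0596
grasp_force: 40.0
t [-0.2 -0.7 52.8] w [0. 0. 0.]
[-0.00041867  0.0059474 ]
plate 4513 [[-85.7, -15.8], [2.9, 26.8]] 0.04434029330454609
cheek 2508 [[-46.5, -12.6], [-19.3, 23.5]] 0.08630316817113237
body 5977 [[-13.7, -31.9], [14.2, 41.8]] 0.1330976459615993
```

```bash

python3 -m creep '[{"wx":0,"wy":0,"wz":0,"tx":0.4,"ty":-0.4,"tz":10,"gripper":0.1},{"wx":0,"wy":0,"wz":0,"tx":0.4,"ty":-0.4,"tz":20,"gripper":0.1},{"wx":0,"wy":0,"wz":0,"tx":0.4,"ty":-0.4,"tz":30,"gripper":0.1},{"wx":0,"wy":0,"wz":0,"tx":0.4,"ty":-0.4,"tz":40,"gripper":0.1},{"wx":0,"wy":0,"wz":0,"tx":0.4,"ty":-0.4,"tz":40,"gripper":0.1}]'
python3 -m creep '[{"wx":0,"wy":0,"wz":0,"tx":0,"ty":0,"tz":3,"gripper":0.1},{"wx":0,"wy":0,"wz":0,"tx":0,"ty":0,"tz":6,"gripper":0.1},{"wx":0,"wy":0,"wz":0,"tx":0,"ty":0,"tz":9,"gripper":0.1},{"wx":0,"wy":0,"wz":0,"tx":0,"ty":0,"tz":9,"gripper":0.1},{"wx":0,"wy":0,"wz":0,"tx":0,"ty":0,"tz":9,"gripper":0.1}]'
```

```text
time_s: 13.63
tool_pos: [0.5203, 0.2006, 0.0623]
tool_rot: [-179.8, -0.2, 166.7]
force: [-0.9, -0.0, -2.7]
grip_width: 0.0597
grasp_force: 40.0
time_s: 14.05
tool_pos: [0.5225, 0.2015, 0.0567]
tool_rot: [180.0, 0.0, 166.7]
force: [1.0, -0.4, -2.2]
grip_width: 0.0598
grasp_force: 40.0
```

```bash

python3 -m creep '[{"wx":0,"wy":0,"wz":0,"tx":0,"ty":0,"tz":1.5,"gripper":0.1},{"wx":0,"wy":0,"wz":0,"tx":0,"ty":0,"tz":3,"gripper":0.1},{"wx":0,"wy":0,"wz":0,"tx":0,"ty":0,"tz":3,"gripper":0.1}]'
python3 -m creep '[{"wx":0,"wy":0,"wz":0,"tx":0,"ty":0,"tz":1,"gripper":0.1},{"wx":0,"wy":0,"wz":0,"tx":0,"ty":0,"tz":1,"gripper":0.1}]'
```

```text
time_s: 14.3
tool_pos: [0.5223, 0.2015, 0.0534]
tool_rot: [180.0, -0.0, 166.7]
force: [-0.7, 0.5, -4.1]
grip_width: 0.0596
grasp_force: 40.0
time_s: 14.47
tool_pos: [0.5225, 0.2016, 0.0528]
tool_rot: [180.0, 0.0, 166.7]
force: [0.4, -0.6, -1.9]
grip_width: 0.0599
grasp_force: 40.0
```

```bash

python3 -m creep '[{"wx":0,"wy":0,"wz":0,"tx":0,"ty":0,"tz":1,"gripper":0.1},{"wx":0,"wy":0,"wz":0,"tx":0,"ty":0,"tz":1,"gripper":0.1}]'
python3 -m creep '[{"wx":0,"wy":0,"wz":0,"tx":0,"ty":0,"tz":0,"gripper":0.9},{"wx":0,"wy":0,"wz":0,"tx":0,"ty":0,"tz":0,"gripper":0.9},{"wx":0,"wy":0,"wz":0,"tx":0,"ty":0,"tz":0,"gripper":0.9},{"wx":0,"wy":0,"wz":0,"tx":0,"ty":0,"tz":0,"gripper":0.9},{"wx":0,"wy":0,"wz":0,"tx":0,"ty":0,"tz":0,"gripper":0.9}]'
python3 -m creep '[{"wx":0,"wy":0,"wz":0,"tx":0,"ty":0,"tz":-20,"gripper":0.9},{"wx":0,"wy":0,"wz":0,"tx":0,"ty":0,"tz":-50,"gripper":0.9},{"wx":0,"wy":0,"wz":0,"tx":0,"ty":0,"tz":-90,"gripper":0.9},{"wx":0,"wy":0,"wz":0,"tx":0,"ty":0,"tz":-130,"gripper":0.9},{"wx":0,"wy":0,"wz":0,"tx":0,"ty":0,"tz":-160,"gripper":0.9}]'
python3 - <<'E'
from h import *
c=np.array([.522,.196]); yaw=np.radians(-13.3); E=np.array([[np.cos(yaw),np.sin(yaw)],[-np.sin(yaw),np.cos(yaw)]])
for n in('wrist','side'):
  im,W=snap(n,n+'4.png')
  S=(W[...,:2]-c)@E.T; z=W[...,2]
  for k,m in (('plate',(z>.040)&(z<.050)),('body',(z>.0765)&(z<.0838)),('cheek',(z>.084)&(z<.092)),('handle',(z>.095)&(z<.104)&(S[...,0]<-.05)),('cover',(z>.105)&(z<.15)&(S[...,0]>.03))):
    m=m&(abs(S[...,0])<.11)&(abs(S[...,1])<.13); q=S[m]*1000
    if len(q)>8: print(n,k,len(q),np.percentile(q,[2,98],axis=0).round(1).tolist(),np.median(z[m]).round(4),z[m].max().round(4))
print(pose()[1])
E
```

```text
time_s: 14.63
tool_pos: [0.5226, 0.2016, 0.0527]
tool_rot: [180.0, -0.0, 166.7]
force: [-3.2, -1.3, 4.5]
grip_width: 0.0594
grasp_force: 40.0
time_s: 15.05
tool_pos: [0.5225, 0.2015, 0.0516]
tool_rot: [180.0, 0.0, 166.7]
force: [0.6, -0.0, -1.0]
grip_width: 0.0806
grasp_force: 0.0
time_s: 15.47
tool_pos: [0.5232, 0.2017, 0.215]
tool_rot: [179.9, 0.1, 166.7]
force: [0.5, 1.1, 0.4]
grip_width: 0.0827
grasp_force: 0.0
wrist plate 1744 [[-85.8, -16.1], [-25.4, 27.2]] 0.0443 0.0497
wrist body 2274 [[-14.3, -23.8], [15.3, 33.5]] 0.0804 0.0838
wrist cheek 1491 [[-46.1, -13.2], [22.5, 24.6]] 0.0863 0.092
wrist handle 408 [[-79.5, -2.3], [-63.6, 13.4]] 0.0992 0.1011
wrist cover 1065 [[30.6, -11.1], [47.6, 22.7]] 0.1136 0.1234
side plate 152 [[-85.3, -27.3], [29.5, 23.3]] 0.0449 0.05
side body 135 [[-75.3, -26.8], [16.6, 33.9]] 0.0805 0.0836
side cheek 92 [[-75.3, -18.0], [29.3, 24.4]] 0.0868 0.092
side handle 18 [[-78.0, -4.1], [-64.3, 12.4]] 0.0985 0.1016
side cover 105 [[32.2, -15.8], [67.5, 16.7]] 0.1215 0.1382
[0.52582104 0.20273536 0.21801064]
```

View pics/wrist4.png

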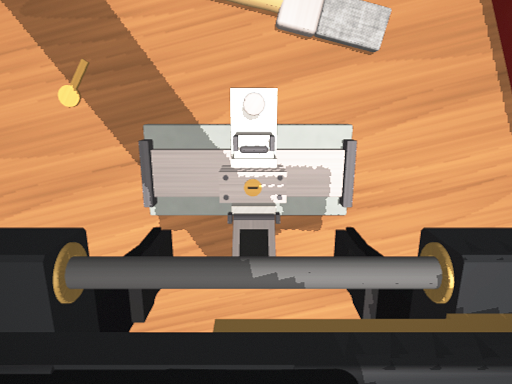

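The body is seated in the channel at (252,188): centred, top at 80.5 mm. The cover stands open at (254,235). Next I'll shut the fingers and go behind the cover.

```bash

python3 -m creep '[{"wx":0,"wy":0,"wz":0,"tx":-35,"ty":0,"tz":0,"gripper":-1},{"wx":0,"wy":0,"wz":0,"tx":-70,"ty":0,"tz":0,"gripper":-1},{"wx":0,"wy":0,"wz":0,"tx":-105,"ty":0,"tz":0,"gripper":-1},{"wx":0,"wy":0,"wz":0,"tx":-105,"ty":0,"tz":0,"gripper":-1},{"wx":0,"wy":0,"wz":0,"tx":-105,"ty":0,"tz":0,"gripper":-1}]' 20
python3 -m creep '[{"wx":0,"wy":0,"wz":0,"tx":0,"ty":0,"tz":0,"gripper":-1},{"wx":0,"wy":0,"wz":0,"tx":0,"ty":0,"tz":0,"gripper":-1},{"wx":0,"wy":0,"wz":0,"tx":0,"ty":0,"tz":0,"gripper":-1}]'
python3 -c "
from h import *
plan((.6255,.1769,.112),166.7)"
```

```text
time_s: 15.98
tool_pos: [0.6254, 0.1757, 0.2094]
tool_rot: [-179.8, -0.1, 166.5]
force: [-0.3, 0.7, 0.6]
grip_width: 0.057
grasp_force: 0.0
time_s: 16.23
tool_pos: [0.6236, 0.1783, 0.2118]
tool_rot: [179.9, -0.0, 166.8]
force: [0.1, 0.3, -0.4]
grip_width: 0.0366
grasp_force: 0.0
t [-2.2 -1.  99.8] w [ 0.1 -0.   0.1]
```

```bash

python3 -m creep '[{"wx":0,"wy":0,"wz":0,"tx":-2,"ty":-0.5,"tz":0,"gripper":-1},{"wx":0,"wy":0,"wz":0,"tx":-2,"ty":-0.5,"tz":30,"gripper":-1},{"wx":0,"wy":0,"wz":0,"tx":-2,"ty":-0.5,"tz":65,"gripper":-1},{"wx":0,"wy":0,"wz":0,"tx":-2,"ty":-0.5,"tz":99,"gripper":-1},{"wx":0,"wy":0,"wz":0,"tx":-2,"ty":-0.5,"tz":99,"gripper":-1}]'
python3 -m creep '[{"wx":0,"wy":0,"wz":0,"tx":0,"ty":0,"tz":0,"gripper":-1},{"wx":0,"wy":0,"wz":0,"tx":0,"ty":0,"tz":0,"gripper":-1},{"wx":0,"wy":0,"wz":0,"tx":0,"ty":0,"tz":0,"gripper":-1}]'
python3 -c "
from h import *
plan((.5232+.03*.9732,.2011-.03*.23,.112),166.7)"
```

```text
time_s: 16.65
tool_pos: [0.6212, 0.1757, 0.1056]
tool_rot: [-179.7, -0.6, 166.8]
force: [-1.2, -0.8, -1.8]
grip_width: 0.005
grasp_force: 0.0
time_s: 16.9
tool_pos: [0.6283, 0.1769, 0.1158]
tool_rot: [179.8, 0.2, 166.7]
force: [-0.4, 0.1, 0.0]
grip_width: 0.0001
grasp_force: 0.0
t [77.9 -0.7  3.5] w [0.2 0.2 0. ]
```

```bash

python3 -m creep '[{"wx":0,"wy":0,"wz":0,"tx":15,"ty":0,"tz":2,"gripper":-1},{"wx":0,"wy":0,"wz":0,"tx":30,"ty":0,"tz":2,"gripper":-1},{"wx":0,"wy":0,"wz":0,"tx":45,"ty":0,"tz":2,"gripper":-1},{"wx":0,"wy":0,"wz":0,"tx":60,"ty":0,"tz":2,"gripper":-1},{"wx":0,"wy":0,"wz":0,"tx":75,"ty":0,"tz":2,"gripper":-1}]'
python3 -m creep '[{"wx":0,"wy":0,"wz":0,"tx":10,"ty":0,"tz":0,"gripper":-1},{"wx":0,"wy":0,"wz":0,"tx":20,"ty":0,"tz":0,"gripper":-1},{"wx":0,"wy":0,"wz":0,"tx":30,"ty":0,"tz":0,"gripper":-1},{"wx":0,"wy":0,"wz":0,"tx":40,"ty":0,"tz":0,"gripper":-1},{"wx":0,"wy":0,"wz":0,"tx":45,"ty":0,"tz":0,"gripper":-1}]'
python3 - <<'E'
from h import *
print(pose()[1],[ (r['point'],r['confidence']) for r in nets.place_of('thumb_pad','top')[:2]])
im,W=snap('side'); cv2.imwrite('pics/s5.png',cv2.resize(im[110:210,150:270],(720,600),interpolation=2)[...,::-1])
plan((.5232-.015*.9732,.2011+.015*.23,.112),166.7)
E
```

```text
time_s: 17.32
tool_pos: [0.5577, 0.1936, 0.1156]
tool_rot: [179.7, 0.5, 166.6]
force: [1.3, -0.0, 1.3]
grip_width: 0.0005
grasp_force: 1.0
time_s: 17.73
tool_pos: [0.5105, 0.2045, 0.1121]
tool_rot: [179.9, 0.2, 166.7]
force: [3.6, -1.3, 4.6]
grip_width: 0.0004
grasp_force: 2.5
[0.51045006 0.2044925  0.11213566] [([0.5874, 0.1884, 0.113], 0.55)]
t [ 1.2 -0.4  0.1] w [0.1 0.1 0.1]
```

View pics/s5.png

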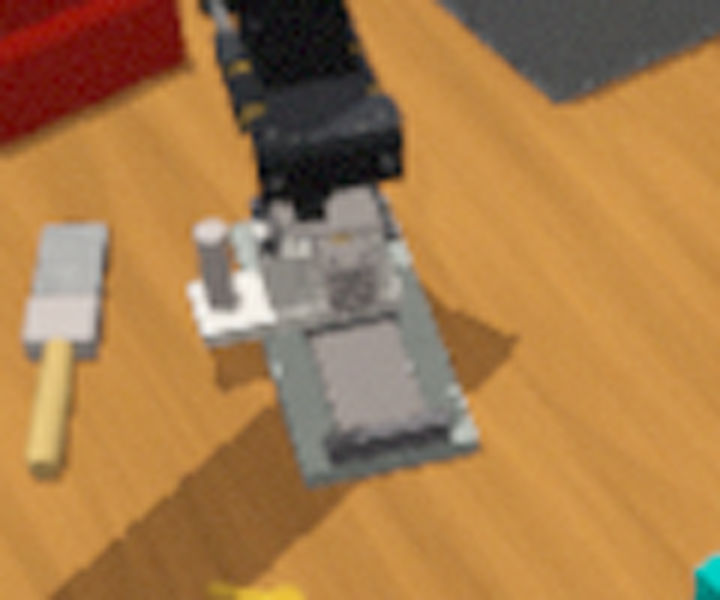

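The cover has swung over and lies under the fingertips, crop (330,215), touching with light force. I'll press it down now.

```bash

python3 -m creep '[{"wx":0,"wy":0,"wz":0,"tx":2,"ty":0,"tz":2,"gripper":-1},{"wx":0,"wy":0,"wz":0,"tx":3,"ty":0,"tz":4,"gripper":-1},{"wx":0,"wy":0,"wz":0,"tx":3,"ty":0,"tz":6,"gripper":-1},{"wx":0,"wy":0,"wz":0,"tx":3,"ty":0,"tz":8,"gripper":-1},{"wx":0,"wy":0,"wz":0,"tx":3,"ty":0,"tz":8,"gripper":-1}]'
python3 -c "
from h import *
o=get_obs();print(o['force'],pose()[1],(pose()[1][:2]-[.5232,.2011])@[.9732,-.23])"
```

```text
time_s: 18.25
tool_pos: [0.5068, 0.2053, 0.1041]
tool_rot: [179.9, -0.0, 166.7]
force: [-0.5, -1.0, 10.8]
grip_width: 0.0007
grasp_force: 5.4
[-0.46831196 -0.97314164 10.84016825] [0.50682929 0.20527108 0.10411668] -0.01689132471693666
```

```bash

python3 -m creep '[{"wx":0,"wy":0,"wz":0,"tx":0,"ty":0,"tz":1,"gripper":-1},{"wx":0,"wy":0,"wz":0,"tx":0,"ty":0,"tz":2,"gripper":-1},{"wx":0,"wy":0,"wz":0,"tx":0,"ty":0,"tz":2,"gripper":-1}]'
python3 -m creep '[{"wx":0,"wy":0,"wz":0,"tx":0,"ty":0,"tz":1,"gripper":-1},{"wx":0,"wy":0,"wz":0,"tx":0,"ty":0,"tz":2,"gripper":-1},{"wx":0,"wy":0,"wz":0,"tx":0,"ty":0,"tz":2,"gripper":-1}]'
```

```text
time_s: 18.5
tool_pos: [0.507, 0.206, 0.1039]
tool_rot: [179.9, -0.0, 166.7]
force: [-4.9, -1.5, 19.8]
grip_width: 0.0005
grasp_force: 10.2
time_s: 18.75
tool_pos: [0.5073, 0.2073, 0.1036]
tool_rot: [179.7, 0.0, 166.8]
force: [-6.6, -1.9, 29.2]
grip_width: 0.0005
grasp_force: 14.4
```

```bash

python3 -m creep '[{"wx":0,"wy":0,"wz":0,"tx":0,"ty":0,"tz":-10,"gripper":-1},{"wx":0,"wy":0,"wz":0,"tx":0,"ty":0,"tz":-40,"gripper":0},{"wx":0,"wy":0,"wz":0,"tx":0,"ty":0,"tz":-70,"gripper":0},{"wx":0,"wy":0,"wz":0,"tx":20,"ty":0,"tz":-80,"gripper":0},{"wx":0,"wy":0,"wz":0,"tx":54,"ty":0,"tz":-80,"gripper":0}]'
python3 -m creep '[{"wx":0,"wy":0,"wz":0,"tx":0,"ty":0,"tz":0,"gripper":0},{"wx":0,"wy":0,"wz":0,"tx":0,"ty":0,"tz":0,"gripper":0},{"wx":0,"wy":0,"wz":0,"tx":0,"ty":0,"tz":0,"gripper":0},{"wx":0,"wy":0,"wz":0,"tx":0,"ty":0,"tz":0,"gripper":0}]'
python3 - <<'E'
from h import *
c=np.array([.522,.196]); yaw=np.radians(-13.3); E=np.array([[np.cos(yaw),np.sin(yaw)],[-np.sin(yaw),np.cos(yaw)]])
print((pose()[1][:2]-c)@E.T,pose()[1])
for n in('wrist','side','top'):
  im,W=snap(n,n+'6.png')
  S=(W[...,:2]-c)@E.T; z=W[...,2]
  for k,m in (('plate',(z>.040)&(z<.050)),('handle',(z>.095)&(z<.104)&(S[...,0]<-.05)),('cover',(z>.09)&(z<.12)&(S[...,0]>-.045))):
    m=m&(abs(S[...,0])<.11)&(abs(S[...,1])<.06); q=S[m]*1000
    if len(q)>8: print(n,k,len(q),np.percentile(q,[2,98],axis=0).round(1).tolist(),np.median(z[m]).round(4),z[m].max().round(4))
E
python3 -c "
import cv2;cv2.imwrite('pics/z6.png',cv2.resize(cv2.imread('pics/wrist6.png'),(512,384)))"
```

```text
time_s: 19.17
tool_pos: [0.4569, 0.2167, 0.1812]
tool_rot: [179.8, 0.2, 166.5]
force: [-1.5, 0.4, 0.5]
grip_width: 0.0195
grasp_force: 0.0
time_s: 19.5
tool_pos: [0.4543, 0.2166, 0.178]
tool_rot: [-179.9, -0.0, 166.7]
force: [0.0, -0.9, -0.6]
grip_width: 0.0413
grasp_force: 0.0
[-0.07060339  0.00451299] [0.45432849 0.21663424 0.17800641]
wrist plate 1802 [[-86.6, -14.2], [-13.8, 29.6]] 0.0443 0.05
wrist handle 438 [[-80.0, -0.4], [-64.3, 15.7]] 0.0991 0.1012
wrist cover 2000 [[-42.4, -11.5], [26.7, 27.3]] 0.0935 0.1028
side plate 147 [[-85.0, -24.0], [29.7, 24.5]] 0.0447 0.0496
side handle 18 [[-78.1, -4.7], [-64.1, 14.3]] 0.0982 0.1002
side cover 173 [[-43.2, -14.5], [28.4, 25.7]] 0.0941 0.1063
top plate 40 [[-20.2, -22.8], [31.1, -0.9]] 0.0456 0.0498
top cover 420 [[-23.7, -11.4], [29.8, 26.2]] 0.0951 0.1074
```

View pics/z6.png

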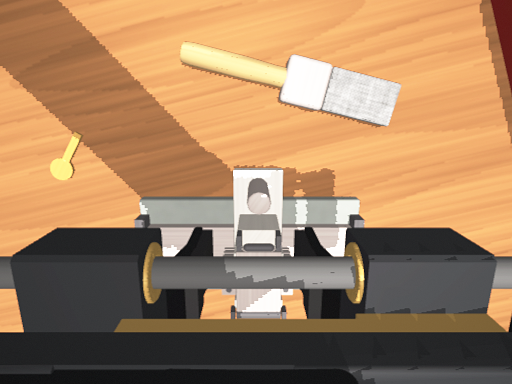

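The cover lies flat and shut, with its plate top at 94 mm. The handle top is at (259,203), about 2 mm to the left of the tool. I'll grip the handle.

```bash

python3 -m creep '[{"wx":0,"wy":0,"wz":0,"tx":1,"ty":2,"tz":25,"gripper":0.2},{"wx":0,"wy":0,"wz":0,"tx":1,"ty":2,"tz":55,"gripper":0.2},{"wx":0,"wy":0,"wz":0,"tx":1,"ty":2,"tz":85,"gripper":0.2},{"wx":0,"wy":0,"wz":0,"tx":1,"ty":2,"tz":108,"gripper":0.2},{"wx":0,"wy":0,"wz":0,"tx":1,"ty":2,"tz":108,"gripper":0.2}]'
python3 -m creep '[{"wx":0,"wy":0,"wz":0,"tx":0,"ty":0,"tz":0,"gripper":-0.8},{"wx":0,"wy":0,"wz":0,"tx":0,"ty":0,"tz":0,"gripper":-0.8},{"wx":0,"wy":0,"wz":0,"tx":0,"ty":0,"tz":0,"gripper":-0.8},{"wx":0,"wy":0,"wz":0,"tx":0,"ty":0,"tz":0,"gripper":-0.8},{"wx":0,"wy":0,"wz":0,"tx":0,"ty":0,"tz":0,"gripper":-0.8}]' 25
python3 -c "
from h import *
c=np.array([.522,.196]); yaw=np.radians(-13.3); E=np.array([[np.cos(yaw),np.sin(yaw)],[-np.sin(yaw),np.cos(yaw)]])
print((pose()[1][:2]-c)@E.T)"
```

```text
time_s: 20.07
tool_pos: [0.4505, 0.217, 0.0657]
tool_rot: [-179.6, -0.4, 166.7]
force: [-1.2, -0.6, -1.4]
grip_width: 0.0519
grasp_force: 0.0
time_s: 20.48
tool_pos: [0.4545, 0.2198, 0.0719]
tool_rot: [179.9, 0.1, 166.7]
force: [-0.8, 0.1, 0.3]
grip_width: 0.0269
grasp_force: 0.0
[-0.07112618  0.00764638]
```

```bash

python3 -m creep '[{"wx":0,"wy":0,"wz":0,"tx":0,"ty":0,"tz":0,"gripper":-0.8},{"wx":0,"wy":0,"wz":0,"tx":0,"ty":0,"tz":0,"gripper":-0.8},{"wx":0,"wy":0,"wz":0,"tx":0,"ty":0,"tz":0,"gripper":-0.8}]'
python3 -m creep '[{"wx":0,"wy":0,"wz":0,"tx":0,"ty":8,"tz":0,"gripper":-0.8},{"wx":0,"wy":0,"wz":0,"tx":0,"ty":16,"tz":0,"gripper":-0.8},{"wx":0,"wy":0,"wz":0,"tx":0,"ty":24,"tz":0,"gripper":-0.8},{"wx":0,"wy":0,"wz":0,"tx":0,"ty":32,"tz":0,"gripper":-0.8},{"wx":0,"wy":0,"wz":0,"tx":0,"ty":36,"tz":0,"gripper":-0.8}]'
python3 -m creep '[{"wx":0,"wy":0,"wz":0,"tx":0,"ty":2,"tz":0,"gripper":-0.8},{"wx":0,"wy":0,"wz":0,"tx":0,"ty":3,"tz":0,"gripper":-0.8},{"wx":0,"wy":0,"wz":0,"tx":0,"ty":3,"tz":0,"gripper":-0.8}]'
python3 -c "
from h import *
c=np.array([.522,.196]); yaw=np.radians(-13.3); E=np.array([[np.cos(yaw),np.sin(yaw)],[-np.sin(yaw),np.cos(yaw)]])
print((pose()[1][:2]-c)@E.T)"
```

```text
time_s: 20.73
tool_pos: [0.4543, 0.2201, 0.0714]
tool_rot: [179.9, 0.1, 166.7]
force: [0.6, 0.5, 2.5]
grip_width: 0.0173
grasp_force: 25.0
time_s: 21.15
tool_pos: [0.4624, 0.2544, 0.0714]
tool_rot: [-180.0, 0.0, 166.7]
force: [-1.9, -3.0, 7.6]
grip_width: 0.0171
grasp_force: 25.0
time_s: 21.4
tool_pos: [0.463, 0.2567, 0.0714]
tool_rot: [-179.9, 0.0, 166.7]
force: [-1.5, -0.8, 7.7]
grip_width: 0.0176
grasp_force: 25.0
[-0.07142908  0.04549601]
```

```bash

python3 -m creep '[{"wx":0,"wy":0,"wz":0,"tx":0,"ty":2,"tz":0,"gripper":-0.8},{"wx":0,"wy":0,"wz":0,"tx":0,"ty":4,"tz":0,"gripper":-0.8},{"wx":0,"wy":0,"wz":0,"tx":0,"ty":4,"tz":0,"gripper":-0.8}]'
```

```text
time_s: 21.65
tool_pos: [0.4629, 0.2567, 0.0713]
tool_rot: [-179.6, -0.1, 166.6]
force: [-5.6, -10.4, 13.9]
grip_width: 0.017
grasp_force: 25.0
```

Left stop reached: the pose holds while the force rises. Now back to the right, about 96 mm.

```bash

python3 -m creep '[{"wx":0,"wy":0,"wz":0,"tx":0,"ty":-8,"tz":0,"gripper":-0.8},{"wx":0,"wy":0,"wz":0,"tx":0,"ty":-18,"tz":0,"gripper":-0.8},{"wx":0,"wy":0,"wz":0,"tx":0,"ty":-28,"tz":0,"gripper":-0.8},{"wx":0,"wy":0,"wz":0,"tx":0,"ty":-38,"tz":0,"gripper":-0.8},{"wx":0,"wy":0,"wz":0,"tx":0,"ty":-48,"tz":0,"gripper":-0.8}]'
python3 -m creep '[{"wx":0,"wy":0,"wz":0,"tx":0,"ty":-10,"tz":0,"gripper":-0.8},{"wx":0,"wy":0,"wz":0,"tx":0,"ty":-20,"tz":0,"gripper":-0.8},{"wx":0,"wy":0,"wz":0,"tx":0,"ty":-30,"tz":0,"gripper":-0.8},{"wx":0,"wy":0,"wz":0,"tx":0,"ty":-40,"tz":0,"gripper":-0.8},{"wx":0,"wy":0,"wz":0,"tx":0,"ty":-44,"tz":0,"gripper":-0.8}]'
python3 -m creep '[{"wx":0,"wy":0,"wz":0,"tx":0,"ty":-2,"tz":0,"gripper":-0.8},{"wx":0,"wy":0,"wz":0,"tx":0,"ty":-4,"tz":0,"gripper":-0.8},{"wx":0,"wy":0,"wz":0,"tx":0,"ty":-4,"tz":0,"gripper":-0.8}]'
python3 -c "
from h import *
c=np.array([.522,.196]); yaw=np.radians(-13.3); E=np.array([[np.cos(yaw),np.sin(yaw)],[-np.sin(yaw),np.cos(yaw)]])
print((pose()[1][:2]-c)@E.T)"
```

```text
time_s: 22.07
tool_pos: [0.453, 0.2147, 0.0714]
tool_rot: [179.9, 0.1, 166.7]
force: [1.0, 3.1, 5.0]
grip_width: 0.0171
grasp_force: 25.0
time_s: 22.48
tool_pos: [0.4424, 0.1701, 0.0714]
tool_rot: [180.0, 0.0, 166.6]
force: [0.8, 3.3, 5.6]
grip_width: 0.0173
grasp_force: 25.0
time_s: 22.73
tool_pos: [0.4422, 0.1691, 0.0714]
tool_rot: [179.8, 0.1, 166.7]
force: [1.6, 6.7, 3.6]
grip_width: 0.0174
grasp_force: 25.0
[-0.07144158 -0.04455894]
```

```bash

python3 -m creep '[{"wx":0,"wy":0,"wz":0,"tx":0,"ty":-2,"tz":0,"gripper":-0.8},{"wx":0,"wy":0,"wz":0,"tx":0,"ty":-2,"tz":0,"gripper":-0.8},{"wx":0,"wy":0,"wz":0,"tx":0,"ty":2,"tz":0,"gripper":-0.8}]'
python3 -m creep '[{"wx":0,"wy":0,"wz":0,"tx":0,"ty":0,"tz":0,"gripper":0.1},{"wx":0,"wy":0,"wz":0,"tx":0,"ty":0,"tz":0,"gripper":0.1},{"wx":0,"wy":0,"wz":0,"tx":0,"ty":0,"tz":0,"gripper":0.1},{"wx":0,"wy":0,"wz":0,"tx":0,"ty":0,"tz":0,"gripper":0.1},{"wx":0,"wy":0,"wz":0,"tx":0,"ty":0,"tz":0,"gripper":0.1}]'
python3 -m creep '[{"wx":0,"wy":0,"wz":0,"tx":0,"ty":0,"tz":-20,"gripper":0.1},{"wx":0,"wy":0,"wz":0,"tx":0,"ty":0,"tz":-50,"gripper":0.1},{"wx":0,"wy":0,"wz":0,"tx":0,"ty":0,"tz":-85,"gripper":0.1},{"wx":0,"wy":0,"wz":0,"tx":0,"ty":0,"tz":-120,"gripper":0.1},{"wx":0,"wy":0,"wz":0,"tx":0,"ty":0,"tz":-120,"gripper":0.1}]'
python3 -m creep '[{"wx":0,"wy":0,"wz":0,"tx":0,"ty":0,"tz":0,"gripper":0.1},{"wx":0,"wy":0,"wz":0,"tx":0,"ty":0,"tz":0,"gripper":0.1},{"wx":0,"wy":0,"wz":0,"tx":0,"ty":0,"tz":0,"gripper":0.1}]'
python3 - <<'E'
from h import *
c=np.array([.522,.196]); yaw=np.radians(-13.3); E=np.array([[np.cos(yaw),np.sin(yaw)],[-np.sin(yaw),np.cos(yaw)]])
for n in('wrist','side'):
  im,W=snap(n)
  S=(W[...,:2]-c)@E.T; z=W[...,2]
  for k,m in (('plate',(z>.040)&(z<.050)&(S[...,0]<-.04)),('handle',(z>.095)&(z<.104)&(S[...,0]<-.05)),('cover',(z>.09)&(z<.12)&(S[...,0]>-.045)),('pad',(z>.099)&(z<.12)&(S[...,0]>-.025)&(S[...,0]<-.01)),('body',(z>.077)&(z<.0835)&(S[...,0]>-.025)&(S[...,0]<.02))):
    m=m&(abs(S[...,0])<.11)&(abs(S[...,1]+.045)<.06); q=S[m]*1000
    if len(q)>4: print(n,k,len(q),np.percentile(q,[2,98],axis=0).round(1).tolist(),np.median(z[m]).round(4),z[m].max().round(4))
E
```

```text
time_s: 22.98
tool_pos: [0.4422, 0.1693, 0.0713]
tool_rot: [180.0, 0.1, 166.7]
force: [0.5, -2.5, 11.9]
grip_width: 0.0174
grasp_force: 25.0
time_s: 23.4
tool_pos: [0.4413, 0.1688, 0.07]
tool_rot: [-179.9, -0.1, 166.7]
force: [0.4, 0.9, 0.2]
grip_width: 0.0422
grasp_force: 0.0
time_s: 23.82
tool_pos: [0.4455, 0.1709, 0.1972]
tool_rot: [179.6, 0.5, 166.7]
force: [1.5, 0.4, 0.8]
grip_width: 0.048
grasp_force: 0.0
time_s: 24.07
tool_pos: [0.4409, 0.169, 0.189]
tool_rot: [-179.9, -0.1, 166.7]
force: [0.4, 0.2, -1.0]
grip_width: 0.0478
grasp_force: 0.0
wrist plate 1500 [[-86.5, -66.5], [-44.0, -23.6]] 0.0443 0.05
wrist handle 411 [[-80.2, -53.1], [-64.6, -37.1]] 0.0992 0.1014
wrist cover 1816 [[-42.2, -64.9], [27.2, -24.8]] 0.0935 0.1024
wrist body 62 [[12.7, -75.0], [16.1, -16.4]] 0.0804 0.0833
side plate 99 [[-85.2, -69.9], [-43.8, -26.3]] 0.0442 0.0499
side handle 19 [[-77.8, -54.4], [-64.1, -39.2]] 0.0986 0.1036
side cover 192 [[-42.6, -68.8], [27.5, -29.2]] 0.0944 0.1057
side pad 26 [[-23.9, -59.8], [-11.4, -35.1]] 0.1031 0.1057
side body 50 [[-20.7, -77.3], [18.9, -55.1]] 0.0795 0.0834
```

```bash
python3 -c "
from cell import env
print(env.sign_off())"
```

```text
the job is handed in; nothing more can be done
None
```

The job is handed in, with no verdict returned: the last camera check showed the padlock body seated and centred in the channel, the cover snapped shut over it and the carriage at its right stop after reaching the left one; I kept clear of the other things but did not re-measure them.

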